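# Show an organ pipe's mouth to the inspection camera

### The job

Of the four wooden organ pipes in the rack, draw out the one with the 134 mm body (second longest, foot not counted) and hold it upright in front of the inspection camera, its mouth level with the lens, facing squarely into it, 100 mm from the lens glass. Finish while still holding it there in the air, steady. Leave the other pipes standing in the rack, do not touch the camera or its stand, and do not disturb the jar, tin, brass cone or chisel.

Things in the scene. Friction and masses are not known exactly. Their poses are not given: they have to be found in the camera images.
- rack: Fixed wooden rack, 110 (x) by 340 (y) mm, 58 mm high: a 16 mm toe board with four blind holes and, on pillars, a 10 mm rackboard (top at 58 mm) with a 16 mm hole over each. Origin: centre of its underside on the bench. The pipes stand upright at y = -120, -40, 40, 120 mm, x = 0; which stands where changes.
- pipe_110: Loose open wooden organ pipe: flat-sided body 24 (its y) x 29 (x) x 110 mm (z) on a round foot 60 mm long, 14 mm thick, toe 9 mm. Origin: centre of the toe; body from z = 60 to 170 mm, +z up, mouth on +x (about away from the robot in the rack). Low on that side a dark cap, 27 mm high, 6 mm proud. Top open, walls 4 mm. In the rack the toe is 10 mm above the bench. 50 to 100 g.
- pipe_122: Loose open wooden organ pipe: flat-sided body 26 (its y) x 31 (x) x 122 mm (z) on a round foot 60 mm long, 14 mm thick, toe 9 mm. Origin: centre of the toe; body from z = 60 to 182 mm, +z up, mouth on +x (about away from the robot in the rack). Low on that side a dark cap, 27 mm high, 6 mm proud. Top open, walls 4 mm. In the rack the toe is 10 mm above the bench. 50 to 100 g.
- pipe_134: Loose open wooden organ pipe (the wanted one): flat-sided body 28 (its y) x 33 (x) x 134 mm (z) on a round foot 60 mm long, 14 mm thick, toe 9 mm. Origin: centre of the toe; body from z = 60 to 194 mm, +z up, mouth on +x (about away from the robot in the rack). Low on that side a dark cap, 27 mm high, 6 mm proud. Top open, walls 4 mm. In the rack the toe is 10 mm above the bench. 50 to 100 g.
- pipe_146: Loose open wooden organ pipe: flat-sided body 30 (its y) x 35 (x) x 146 mm (z) on a round foot 60 mm long, 14 mm thick, toe 9 mm. Origin: centre of the toe; body from z = 60 to 206 mm, +z up, mouth on +x (about away from the robot in the rack). Low on that side a dark cap, 27 mm high, 6 mm proud. Top open, walls 4 mm. In the rack the toe is 10 mm above the bench. 50 to 100 g.
- pipe_134_mouth (a point): Centre of the mouth of the wanted pipe: the 8 mm high slot just above the cap, on the pipe's +x side, 92 mm above the toe and 16.5 mm from the pipe's centre line. Axes as the pipe's own: +x points straight out of the mouth.
- pipe_134_axis (a point): Point on the centre line of the wanted pipe at the height of its mouth: 92 mm above the toe, 16.5 mm behind the mouth. Axes as the pipe's own.
- stand: Fixed stand of the inspection camera: a dark 130 (x) by 110 (y) by 14 mm base with an upright 18 mm column, topped at 262 mm, 35 mm behind its middle (+x). Origin: centre of its underside on the bench. The camera looks along the stand's own -x, level.
- camera_head (a joint): Height setting of the camera head on the column, in m: 0 puts the lens centre 170 mm above the bench, 0.05 puts it 220 mm above. Held by a clamp; not to be moved. The head is a grey level barrel with a black ring light 52 mm across at its front.
- lens (a point): Centre of the lens glass at the front of the camera head, 65 mm ahead (-x) of the stand's middle. Axes as the stand's: the camera looks along -x, level.
- focus (a point): The point in the air where the camera is in focus: 100 mm straight out from the lens glass, at the lens's height. Axes as the stand's: +x points back into the lens.
- jar: Bystander: amber glass jar with metal lid, 68 mm across, 75 mm high. Origin: centre of its underside.
- tin: Bystander: blue-banded steel tin, 64 mm across, 100 mm high. Origin: centre of its underside.
- cone: Bystander: brass tuning cone standing on its wide end, 48 mm across, 95 mm high. Origin: centre of its underside.
- chisel: Bystander: bench chisel lying down, 250 mm long along its x, 27 mm thick at the handle. Origin: mid-length, on the bench.

How it is judged:
By the outcome, as a careful person would: the job done as asked, in the order asked, and still so for the second after the job is handed in, while the arm keeps its last pose, push and grip.
It also fails if it takes over 45 s, if anything falls off the work surface, if the arm or the gripper's body presses on something with over 40 N, if the wrist force passes 120 N, or if a joint passes its speed limit or range.

### The arm

A 7-joint arm with a two-finger parallel gripper is mounted at the origin on the work surface. World frame = base frame: x ahead of the robot, y to its left, z up, the work surface at z = 0. Lengths are in m, angles in rad, forces in N, time in s.
With the tool pointing down it reaches from about 0.425 to 0.875 m from the base axis. Payload 4.7 kg.
Tool frame: the origin (TCP) lies between the finger pads; the fingertips stand 19 mm ahead of it and the grasp point (between the pads) is the TCP (arm.finger_overhang is the distance from the TCP to the fingertips, in m); z points along the fingers, y is the line along which they close (so a half turn about z gives the same grasp; the last joint's range is limited). The gripper opens to 85 mm and grips with 20 to 120 N. Pads are 22 mm wide; open, the fingers measure 114 mm over their backs; the gripper's body (76 mm by 85 mm) begins 54 mm behind the grasp point. The pads swing forward as they close: fully open they stand 13 mm farther back than shut.
Start: joints at [-1.157, 0.321, -0.07, 1.45, 0.023, 1.371, -0.057], TCP at [0.253, 0.599, 0.25] pointing down, gripper open.
Joint ranges: [-2.86, 2.86], [-0.3, 2.09], [-1.38, 1.24], [0.06, 2.45], [-1.56, 4.7], [0.09, 2.05], [-2.69, 2.69]. Speed limits (rad/s): [2.57, 2.57, 3.14, 3.14, 3.14, 3.14, 3.14].

### API

Orientations are given as [roll, pitch, yaw] about the fixed x, y, z axes, in that order (R = Rz(yaw) Ry(pitch) Rx(roll)).
In Python, from bench import arm gives the robot as it stands.
- The arm moves only by the tool send_path, called after "Emit:" by a JSON object that holds its "name" and its "arguments". Schema: {"type":"object","properties":{"segments":{"type":"array","items":{"type":"number"},"minItems":4,"maxItems":32},"aperture":{"type":"number"},"only":{"type":"string"},"quiet":{"type":"boolean"},"lines":{"type":"string"}},"required":["segments"],"additionalProperties":false}. segments is one flat list of numbers that holds 1 to 8 rows one after another, with no inner brackets; each row has 4 numbers: dx, dy, dz in m, then a turn about the tool's z in rad; each row is the pose to reach, as a shift and turn from the pose commanded when the call began, along the tool's axes at that moment; what a row does not reach only later rows make up. A row lasts 1/12 s, in which the tool goes at most 0.0417 m and 0.125 rad, less where a joint would pass 70% of its speed; a pose out of reach is approached as far as the arm can. aperture is the finger opening in m, set as the call begins (left out keeps the last). The fingers move at their own pace and stop on an object; the grip force is fixed at half the most. Time passes only in rows, so rows that do not move let the fingers close. The tool returns the time, the measured TCP pose, the force, the opening and the grip force at its end. only (a regular expression) keeps the lines of the reply that match it, lines (a string "A,B") keeps lines A to B, and quiet returns only ok. Input that does not fit is refused with a message, and nothing moves.
- arm.read_state(): the state, without advancing time (a new reading comes with each control period).
- arm.snapshot(name): name is "scene" or "side" or "wrist"; returns the picture (400x640x3 uint8, red, green, blue); there is no depth.
- arm.calibration(name): a dict with "mtx" (3x3 intrinsics, pixels), "rvec" (rotation vector, rad) and "tvec" (3), from world to camera coordinates, as OpenCV has them. Camera axes: x right, y down, z forward; pixel columns grow to the right and rows downward; lengths in m; the calibration is good to about 2 mm. The wrist camera is an equidistant fisheye: a pixel r from the principal point sees the ray r / f radians off the axis. A picture is of the moment at which its call begins: read the wrist's pose just before it. calibration takes no time and is no camera call; for the wrist camera it gives the pose at the moment of the call.
- arm.sign_off(): hands the job in; it is judged then, once.
The state is a dict: "clock": time; "joint_pos": joint angles; "joint_vel": joint speeds; "tau": joint torques, N m; "position": TCP position; "eef_rot": TCP orientation; "wrist_force": force on the tool from outside, world axes, zero at the start; "ft_torque": the same for the moment, N m; "grip_width": finger opening in m; "gripper_force": force on a finger pad.
Only numpy, scipy, OpenCV 4.12 (cv2) and the standard library are available. Lean on these libraries where they do the work, as an engineer would, in place of code of your own. Each camera call takes 0.05 s, during which the arm holds its last target. There are 200 camera calls.

## Working session

There is one attempt and no reset: what is moved stays moved. The work goes in short steps, Python scripts to look and compute and a tool call to move; the robot and the scene stay as the last step left them, time stands still between calls to the robot, and variables do not carry over. Pictures are saved under pics/ and viewed, at most 10 in all, crops included, and the job is handed in when it is done.

```bash
ls; mkdir -p pics
```

Run:
```python
from bench import arm
import cv2
for n in("scene","side"):
    cv2.imwrite(f"pics/{n}0.png",arm.snapshot(n)[:,:,::-1])
    c=arm.calibration(n);print(n,c)
s=arm.read_state();print(s["position"],s["eef_rot"],s["clock"])
```

```text
bench.py
pics
scene {'mtx': array([[391.58670697,   0.        , 312.80992118],
       [  0.        , 391.58670697, 199.44047177],
       [  0.        ,   0.        ,   1.        ]]), 'rvec': array([ 1.70364971,  2.18821529, -0.58869702]), 'tvec': array([ 0.0842811 , -0.41479059,  1.48571624])}
side {'mtx': array([[431.2869959 ,   0.        , 317.73313668],
       [  0.        , 431.2869959 , 200.30586438],
       [  0.        ,   0.        ,   1.        ]]), 'rvec': array([ 2.15414219, -0.25168222,  0.11475576]), 'tvec': array([-0.52846079,  0.17267372,  1.01475932])}
[0.25284206 0.59832534 0.24934601] [-3.13990098e+00  7.15055623e-05  2.74184310e+00] 0.1
```

View pics/scene0.png

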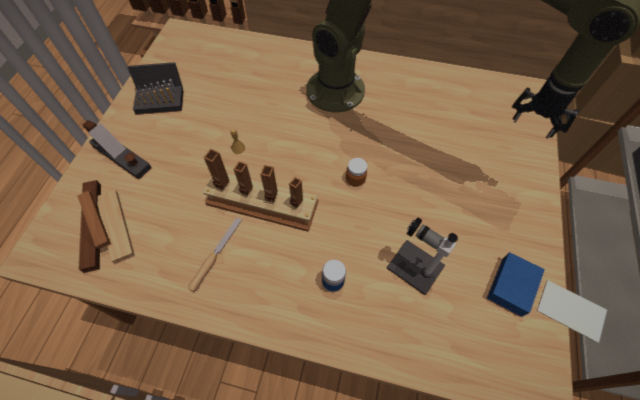

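View pics/side0.png

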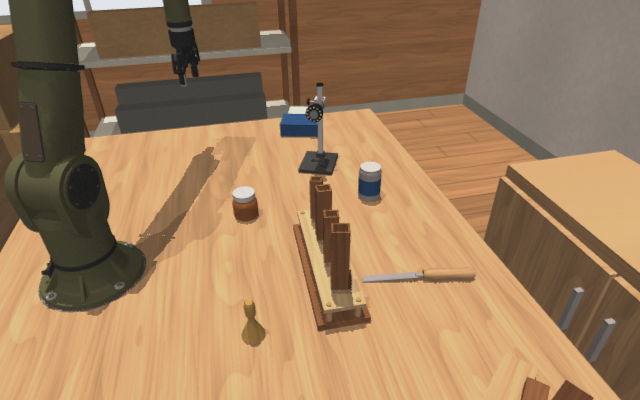

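The scene view shows the rack with pipe tops at about (215,153), (242,165), (269,168) and (295,181). The stand is at (418,260), with the camera head facing up-left. The side view shows the pipe tops at (341,226), (331,212), (323,187) and (316,179). Next I'll crop closer.

Run:
```python
import cv2,numpy as np
a=cv2.imread("pics/scene0.png");b=cv2.imread("pics/side0.png")
f=lambda i,x,y,w,h,s:cv2.resize(i[y:y+h,x:x+w],None,fx=s,fy=s,interpolation=cv2.INTER_CUBIC)
cv2.imwrite("pics/c1.png",np.hstack([f(a,195,140,130,95,6)[:, :]]))
cv2.imwrite("pics/c2.png",np.hstack([f(a,380,205,90,95,6)[:570],f(b,290,75,40,95,6)[:570]]))
cv2.imwrite("pics/c3.png",f(b,280,170,100,160,3.7))
```

```text
(no output)
```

View pics/c1.png

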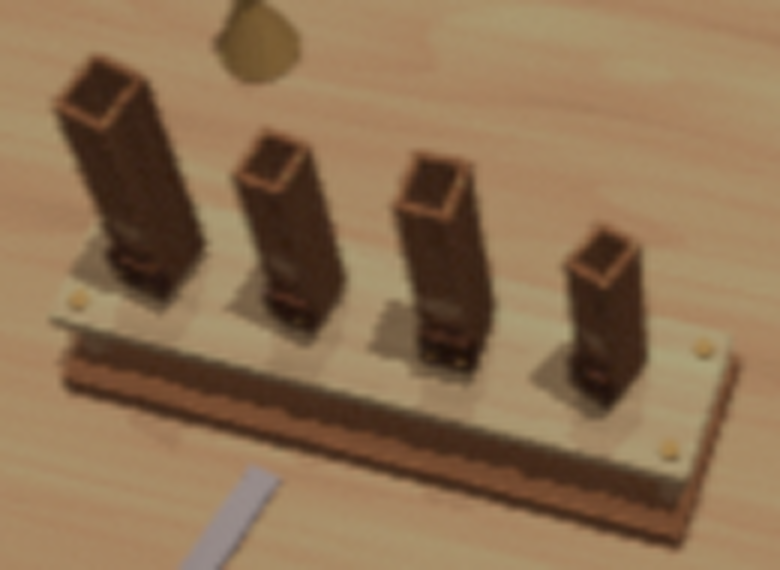

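View pics/c2.png

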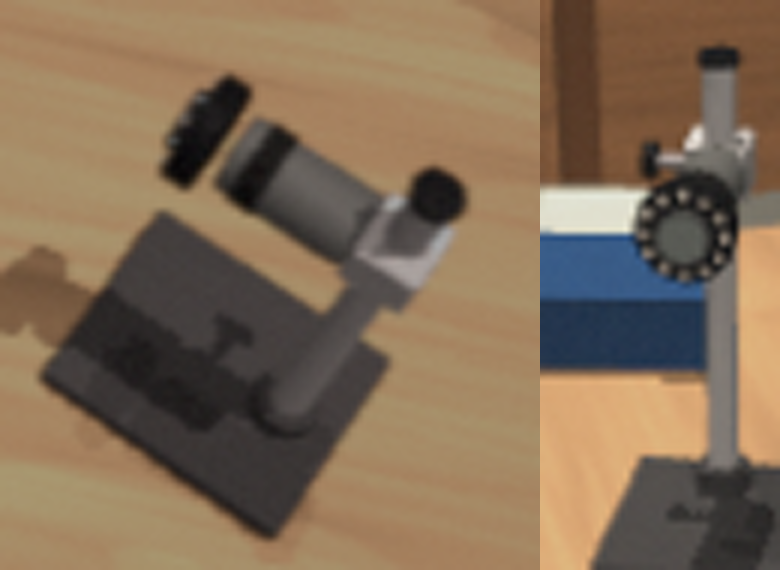

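View pics/c3.png

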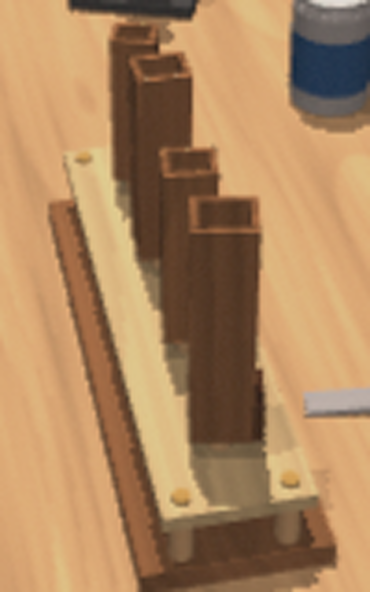

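Create h.py:
```python
import numpy as np,cv2
from bench import arm
C={n:arm.calibration(n) for n in("scene","side")}
def ray(n,uv):
    c=C[n];R=cv2.Rodrigues(c["rvec"])[0];t=np.asarray(c["tvec"]).ravel()
    d=R.T@np.linalg.inv(c["mtx"])@np.array([uv[0],uv[1],1.]);return -R.T@t,d/np.linalg.norm(d)
def plane(n,uv,z):
    o,d=ray(n,uv);return o+d*(z-o[2])/d[2]
def tri(a,b):
    (o,d),(p,e)=ray("scene",a),ray("side",b)
    s=np.linalg.lstsq(np.c_[d,-e],p-o,rcond=None)[0]
    x,y=o+d*s[0],p+e*s[1];return (x+y)/2,np.linalg.norm(x-y)
def unc(uv,o,s): return (np.array(uv,float)+.5)/s-.5+np.array(o)
```

Run:
```python
from h import *
np.set_printoptions(precision=4,suppress=True)
A=[[(97,57),(148,82),(100,128),(57,100)],[(270,130),(310,148),(278,192),(235,178)],[(413,152),(472,160),(440,218),(395,205)],[(605,225),(640,240),(605,285),(567,262)]]
B=[[(188,200),(257,197),(262,232),(190,234)],[(163,150),(215,150),(218,180),(162,182)],[(135,60),(186,55),(192,80),(133,87)],[(110,30),(155,27),(158,45),(112,48)]]
H=[.216,.192,.204,.18]
for a,b,h in zip(A,B,H):
    a=[unc(p,(195,140),6) for p in a];b=[unc(p,(280,170),3.7) for p in b]
    x,e=tri(np.mean(a,0),np.mean(b,0))
    print("top",x,e,"planes",plane("scene",np.mean(a,0),h)[:2],plane("side",np.mean(b,0),h)[:2])
    for n,q in(("scene",a),("side",b)):
        P=np.array([plane(n,p,h)[:2] for p in q]);r=cv2.minAreaRect((P*1000).astype(np.float32));print("  ",n,r)
print("rack scene",[plane("scene",unc(p,(195,140),6),.058)[:2] for p in((52,320),(690,472),(735,335))])
print("rack side",[plane("side",unc(p,(280,170),3.7),.058)[:2] for p in((65,152),(165,522),(316,495))])
P=np.array([plane("scene",unc(p,(380,205),6),.014)[:2] for p in((162,212),(388,360),(270,530),(42,378))])
print("base",P,cv2.minAreaRect((P*1000).astype(np.float32)))
x=P.mean(0);ax=(P[1]+P[2]-P[0]-P[3])/2;ax/=np.linalg.norm(ax);print("centre",x,"yaw",np.arctan2(ax[1],ax[0]))
L=x-.065*ax
# ring in side view: height where ray passes nearest to lens xy
uv=unc((685-540,230),(290,75),6);o,d=ray("side",uv)
s=np.dot(L-o[:2],d[:2])/np.dot(d[:2],d[:2]);print("lens",L,"side ray nearest",o+d*s)
print("tri ring",tri(unc((200,125),(380,205),6),uv))
```

```text
top [ 0.5327 -0.2367  0.2153] 0.0018863455222650873 planes [ 0.5322 -0.236 ] [ 0.5332 -0.2384]
   scene ((531.2273559570312, -236.16514587402344), (28.975095748901367, 31.73125648498535), 68.40090942382812)
   side ((533.1641845703125, -237.91722106933594), (28.483463287353516, 35.463233947753906), 78.65679931640625)
top [ 0.5351 -0.1569  0.1897] 0.0023453507817851995 planes [ 0.5353 -0.1556] [ 0.5352 -0.161 ]
   scene ((535.7427978515625, -155.6255340576172), (22.057086944580078, 30.04412841796875), 77.36370849609375)
   side ((535.31640625, -161.25067138671875), (29.71575355529785, 30.185523986816406), 75.99412536621094)
top [ 0.5378 -0.0786  0.203 ] 0.003260119342075525 planes [ 0.5368 -0.0778] [ 0.5386 -0.0818]
   scene ((536.9027099609375, -76.3291244506836), (33.354461669921875, 27.522724151611328), 2.0190634727478027)
   side ((537.600830078125, -81.8822021484375), (28.4760684967041, 36.23310852050781), 86.3064956665039)
top [0.5391 0.0024 0.1773] 0.0031000787780464368 planes [0.5391 0.0035] [ 0.5393 -0.0035]
   scene ((538.5050048828125, 2.7702484130859375), (21.48609161376953, 28.585020065307617), 71.5331802368164)
   side ((539.2694091796875, -3.3552303314208984), (21.922515869140625, 29.41493797302246), 82.90866088867188)
rack scene [array([ 0.5735, -0.286 ]), array([0.5785, 0.0519]), array([0.4977, 0.0545])]
rack side [array([0.501 , 0.0541]), array([ 0.4901, -0.2873]), array([ 0.5727, -0.2881])]
base [[0.557  0.3432]
 [0.6074 0.458 ]
 [0.7038 0.4126]
 [0.6567 0.2993]] ((632.068603515625, 378.63836669921875), (125.45516967773438, 108.98175811767578), 66.26384735107422)
centre [0.6312 0.3783] yaw 1.1665038597023298
lens [0.6057 0.3185] side ray nearest [0.6062 0.3184 0.2085]
tri ring (array([0.6076, 0.3277, 0.2049]), np.float64(0.0013319774640952156))
```

Add to h.py:
```python
from scipy.spatial.transform import Rotation as Rn
def delta(xyz,yaw):
    s=arm.read_state();R=Rn.from_euler("xyz",s["eef_rot"]).as_matrix()
    cy=np.arctan2(R[1,0],R[0,0]);w=(yaw-cy+np.pi)%(2*np.pi)-np.pi
    print("delta tool",np.round(R.T@(np.array(xyz)-s["position"]),4),"turn",round(-w,4),"|",np.round(s["position"],4),np.round(s["eef_rot"],4),"q7",round(s["joint_pos"][6],3),"t",s["clock"],"w",s["grip_width"])
```

```text
(no output)
```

Emit:
{"name": "send_path", "arguments": {"segments": [-0.01,-0.01,-0.01,0.1,-0.03,-0.03,-0.03,0.2,-0.06,-0.06,-0.05,0.3,-0.08,-0.08,-0.07,0.4,-0.11,-0.11,-0.08,0.52,-0.13,-0.13,-0.1,0.64,-0.16,-0.16,-0.1,0.76,-0.18,-0.18,-0.1,0.88]}}

```text
clock: 0.77
position: [0.3506, 0.3598, 0.3517]
eef_rot: [3.139, -0.001, 1.853]
wrist_force: [1.5, -0.1, -1.1]
grip_width: 0.0854
gripper_force: 0.0
```

```bash
python3 -c "
from h import *
delta((.538,-.079,.35),0)"
```

```text
delta tool [-0.4736  0.0577  0.0016] turn 1.8533 | [0.3506 0.3598 0.3517] [ 3.1393e+00 -5.0000e-04  1.8533e+00] q7 -0.573 t 0.7667 w 0.08539392944422892
```

Emit:
{"name": "send_path", "arguments": {"segments": [-0.03,0,0,0.12,-0.06,0.01,0,0.24,-0.1,0.01,0,0.36,-0.14,0.02,0,0.48,-0.18,0.02,0,0.6,-0.21,0.03,0,0.72,-0.24,0.03,0,0.84,-0.27,0.03,0,0.96], "lines": "1,2"}}

```text
clock: 1.43
position: [0.4552, 0.1111, 0.35]
```

```bash
python3 -c "
from h import *
delta((.538,-.079,.35),0)"
```

```text
delta tool [-9.650e-02  1.835e-01 -1.000e-04] turn 0.8952 | [0.4552 0.1111 0.35  ] [-3.1412e+00  4.0000e-04  8.9520e-01] q7 -1.012 t 1.4333 w 0.08508063459671888
```

Emit:
{"name": "send_path", "arguments": {"segments": [-0.02,0.03,0,0.12,-0.03,0.06,0,0.24,-0.05,0.09,0,0.36,-0.06,0.12,0,0.48,-0.08,0.15,0,0.6,-0.09,0.17,0,0.72,-0.096,0.18,0,0.84,-0.0965,0.1835,0,0.895], "aperture": 0.05, "lines": "1,2"}}

```text
clock: 2.1
position: [0.539, -0.0803, 0.3499]
```

Emit:
{"name": "send_path", "arguments": {"segments": [0,0,0,0,0,0,0,0,0,0,0,0]}}

```text
clock: 2.35
position: [0.5389, -0.0758, 0.3501]
eef_rot: [-3.141, 0.001, 0.01]
wrist_force: [0.3, -0.9, -0.1]
grip_width: 0.0498
gripper_force: 0.0
```

Run:
```python
from h import *
delta((.538,-.079,.35),0)
c=arm.calibration("wrist");print(c)
im=arm.snapshot("wrist");cv2.imwrite("pics/w1.png",im[:,:,::-1])
```

```text
delta tool [-0.0009  0.0032  0.0001] turn 0.0096 | [ 0.5389 -0.0758  0.3501] [-3.1412e+00  5.0000e-04  9.6000e-03] q7 -1.435 t 2.35 w 0.04980069345562181
{'mtx': array([[309.70691629,   0.        , 318.70165445],
       [  0.        , 309.70691629, 203.25478621],
       [  0.        ,   0.        ,   1.        ]]), 'rvec': array([-2.0886492 ,  2.06717509,  0.27957546]), 'tvec': array([-0.08128113,  0.45835805,  0.61646561])}
```

View pics/w1.png

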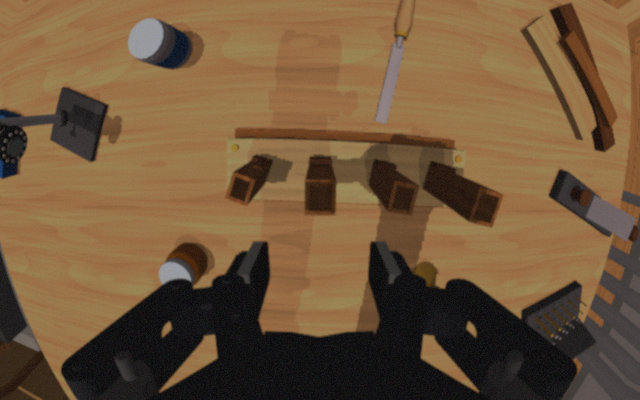

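The wrist view has the rack centred. The wanted pipe's rim spans about (306–335, 186–215), and the stand base is at (50–110, 87–160). I'll enlarge both.

Run:
```python
import cv2,numpy as np
a=cv2.imread("pics/w1.png")
f=lambda x,y,w,h,s:cv2.resize(a[y:y+h,x:x+w],None,fx=s,fy=s,interpolation=cv2.INTER_CUBIC)
i=np.hstack([f(297,150,46,70,8),f(0,85,60,0+70,7)[:560] if 0 else f(45,80,50,70,8)])
cv2.imwrite("pics/w1c.png",np.clip(i*1.6,0,255).astype(np.uint8))
```

```text
(no output)
```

View pics/w1c.png

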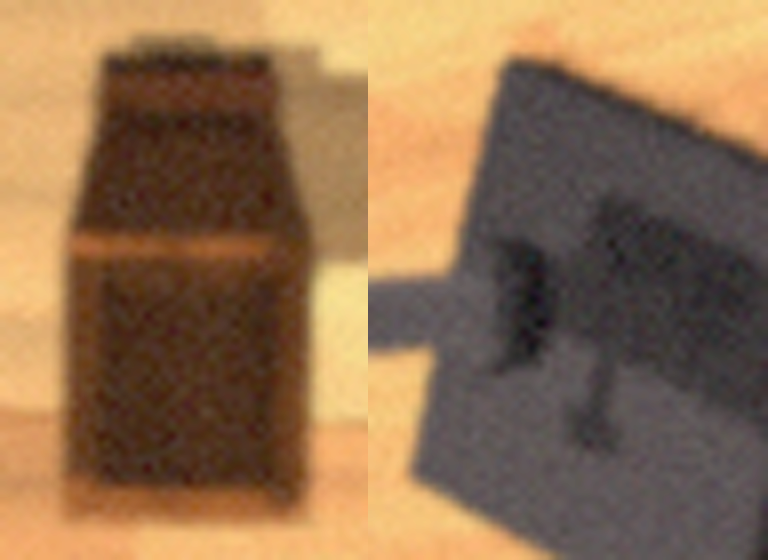

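Add to h.py:
```python
def wray(c,uv):
    K=c["mtx"];p=np.array([(uv[0]-K[0,2])/K[0,0],(uv[1]-K[1,2])/K[1,1]]);th=np.linalg.norm(p)
    d=np.r_[np.sin(th)*p/th,np.cos(th)];R=cv2.Rodrigues(np.array(c["rvec"]))[0];return -R.T@np.ravel(c["tvec"]),R.T@d
def wplane(c,uv,z):
    o,d=wray(c,uv);return (o+d*(z-o[2])/d[2])[:2]
```

Run:
```python
from h import *
np.set_printoptions(precision=4,suppress=True)
c=arm.calibration("wrist")
P=np.array([wplane(c,unc(p,(297,150),8),.204) for p in((70,235),(308,232),(302,516),(62,518))]);print(P,P.mean(0))
x=(P[0]+P[1]-P[2]-P[3])/2;y=(P[0]+P[3]-P[1]-P[2])/2
print("sizes",np.linalg.norm(x),np.linalg.norm(y),"yaw",np.arctan2(x[1],x[0]),np.arctan2(-y[0],y[1]))
a=cv2.imread("pics/w1.png");hsv=cv2.cvtColor(a,cv2.COLOR_BGR2HSV)
m=((hsv[...,1]<90)&(hsv[...,2]<110)).astype(np.uint8);m[:80]=0;m[170:]=0;m[:,:40]=0;m[:,130:]=0
m=cv2.morphologyEx(m,cv2.MORPH_OPEN,np.ones((15,15)))
k=max(cv2.findContours(m,0,2)[0],key=cv2.contourArea);q=cv2.approxPolyDP(cv2.convexHull(k),4,True)[:,0];print(q.tolist())
q=np.array([(63,87.5),(110,107),(96.5,160),(50.5,139.7)])
P=np.array([wplane(c,p,.014) for p in q]);print(P,P.mean(0),cv2.minAreaRect((P*1000).astype(np.float32)))
K=[.029,.0325]
# scene mask for base
b=cv2.imread("pics/scene0.png");hsv=cv2.cvtColor(b,cv2.COLOR_BGR2HSV)
m=((hsv[...,1]<90)&(hsv[...,2]<115)).astype(np.uint8);m[:238]=0;m[300:]=0;m[:,:380]=0;m[:,460:]=0
k=max(cv2.findContours(m,0,2)[0],key=cv2.contourArea);print(cv2.approxPolyDP(cv2.convexHull(k),3,True)[:,0].tolist())
```

```text
[[ 0.5544 -0.0638]
 [ 0.555  -0.0901]
 [ 0.5222 -0.0902]
 [ 0.5216 -0.0629]] [ 0.5383 -0.0768]
sizes 0.03280935681709132 0.026821461201487224 yaw -0.012930939831744552 0.02125551346152182
[[61, 92], [102, 103], [93, 155], [79, 155], [53, 140]]
[[0.7023 0.4102]
 [0.648  0.2843]
 [0.5567 0.325 ]
 [0.605  0.456 ]] [0.628  0.3689] ((626.484619140625, 370.1395263671875), (140.60769653320312, 107.48261260986328), 66.64625549316406)
[[456, 238], [426, 293], [387, 267], [406, 240]]
```

Emit:
{"name": "send_path", "arguments": {"segments": [-0.001,0.001,0.02,0.01,-0.001,0.001,0.05,0.01,-0.001,0.001,0.08,0.01,-0.001,0.001,0.11,0.01,-0.001,0.001,0.14,0.01,-0.001,0.001,0.16,0.01,-0.001,0.001,0.175,0.01,-0.001,0.001,0.175,0.01]}}

```text
clock: 3.07
position: [0.5356, -0.0765, 0.172]
eef_rot: [-3.141, 0.006, -0.001]
wrist_force: [-0.7, 1.1, -0.4]
grip_width: 0.0499
gripper_force: 0.0
```

Emit:
{"name": "send_path", "arguments": {"segments": [0,0,0,0,0,0,0,0,0,0,0,0,0,0,0,0,0,0,0,0,0,0,0,0], "aperture": 0.0}}

```text
clock: 3.57
position: [0.539, -0.0776, 0.1766]
eef_rot: [-3.141, -0.002, -0.003]
wrist_force: [-0.4, 0.1, 4.2]
grip_width: 0.0267
gripper_force: 60.0
```

Emit:
{"name": "send_path", "arguments": {"segments": [0,0,-0.005,0,0,0,-0.015,0,0,0,-0.03,0,0,0,-0.05,0,0,0,-0.07,0,0,0,-0.09,0,0,0,-0.105,0,0,0,-0.108,0]}}

```text
clock: 4.23
position: [0.5393, -0.0781, 0.2868]
eef_rot: [-3.141, -0.005, -0.003]
wrist_force: [1.8, -0.3, -0.5]
grip_width: 0.0272
gripper_force: 59.5
```

Run:
```python
from h import *
L=np.array([.606,.3185]);yaw=1.166
ax=np.array([np.cos(yaw),np.sin(yaw)])
A=L-.1*ax-.0165*ax;print(A)
delta((*A,.285),yaw)
```

```text
[0.56011862 0.21141522]
delta tool [ 0.0198 -0.2896  0.002 ] turn -1.1694 | [ 0.5393 -0.0781  0.2868] [-3.1413 -0.0049 -0.0034] q7 -1.435 t 4.2333 w 0.027227486977316643
```

Emit:
{"name": "send_path", "arguments": {"segments": [0,0,-0.01,0,0,0,-0.03,0,0,0,-0.05,0,0,0,-0.07,0,0,0,-0.085,0,0,0,-0.095,0,0,0,-0.1,0,0,0,-0.1,0], "lines": "1,2"}}

```text
clock: 4.9
position: [0.5382, -0.0777, 0.3837]
```

Emit:
{"name": "send_path", "arguments": {"segments": [0,-0.01,0,-0.05,0,-0.03,0,-0.12,0,-0.05,0,-0.2,0.01,-0.08,0,-0.28,0.01,-0.11,0,-0.37,0.01,-0.14,0,-0.46,0.01,-0.17,0,-0.55,0.01,-0.19,0,-0.64], "lines": "1,3"}}

```text
clock: 5.57
position: [0.5477, 0.1161, 0.3814]
eef_rot: [-3.139, 0.002, 0.645]
```

Run:
```python
from h import *
delta((.560,.2114,.385),1.166)
```

```text
delta tool [ 0.0671 -0.0688 -0.0036] turn -0.5211 | [0.5477 0.1161 0.3814] [-3.1395e+00  2.3000e-03  6.4490e-01] q7 -1.144 t 5.5667 w 0.02731757434741648
```

Emit:
{"name": "send_path", "arguments": {"segments": [0.015,-0.015,0,-0.08,0.03,-0.03,0,-0.16,0.04,-0.04,0,-0.25,0.05,-0.05,0,-0.34,0.06,-0.06,0,-0.43,0.065,-0.067,0,-0.5,0.067,-0.069,0,-0.52,0.067,-0.069,0,-0.52], "lines": "1,2"}}

```text
clock: 6.23
position: [0.561, 0.2083, 0.3817]
```

Emit:
{"name": "send_path", "arguments": {"segments": [0,0,0,0,0,0,0,0,0,0,0,0]}}

```text
clock: 6.48
position: [0.5617, 0.2065, 0.3834]
eef_rot: [3.141, 0.0, 1.154]
wrist_force: [0.4, -0.4, -0.6]
grip_width: 0.0273
gripper_force: 59.5
```

Run:
```python
from h import *
delta((.560,.2114,.285),1.166)
c=arm.calibration("wrist");
a=arm.snapshot("wrist")[:,:,::-1];cv2.imwrite("pics/w2.png",a)
import json;json.dump({k:np.array(v).tolist() for k,v in c.items()},open("w2.json","w"))
```

```text
delta tool [ 0.0038 -0.0035  0.0984] turn -0.0115 | [0.5617 0.2065 0.3834] [3.1414e+00 1.0000e-04 1.1545e+00] q7 -0.762 t 6.4833 w 0.027325014422353362
```

View pics/w2.png

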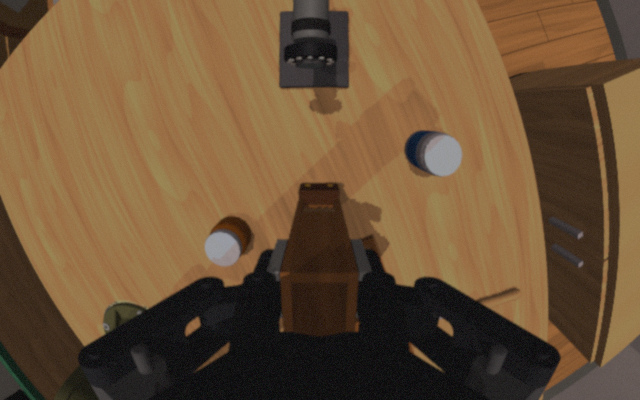

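The wrist view shows the pipe held, with its mouth and cap at (300–340, 183–210). The stand base is at (280–349, 12–87) and the ring at (286–338, 40–67). I'll measure edges from these pixels.

Run:
```python
import cv2,numpy as np
a=cv2.imread("pics/w2.png")
f=lambda x,y,w,h,s:cv2.resize(a[y:y+h,x:x+w],None,fx=s,fy=s,interpolation=cv2.INTER_CUBIC)
i=np.hstack([f(272,0,84,96,6),cv2.resize(f(290,178,54,96,6),None,fx=.9,fy=1) if 0 else f(294,178,46,96,6)])
cv2.imwrite("pics/w2c.png",np.clip(i*1.8,0,255).astype(np.uint8))
```

```text
(no output)
```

View pics/w2c.png

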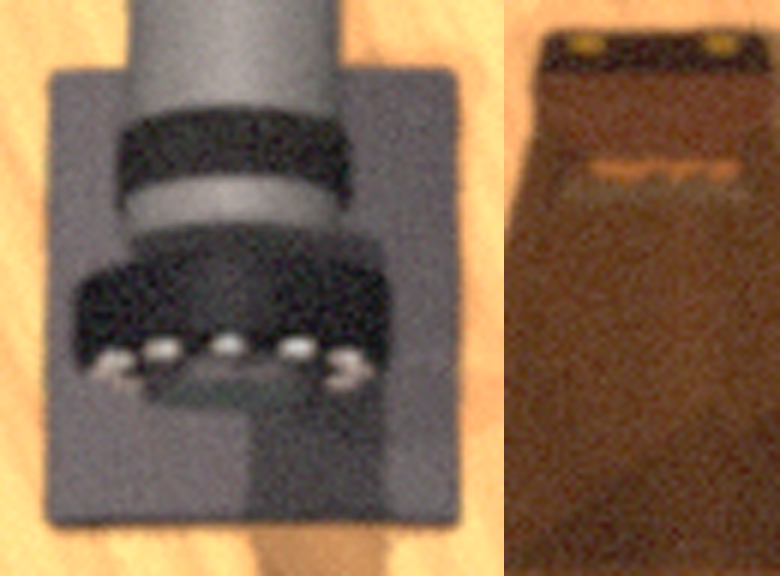

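Run:
```python
from h import *
import json
np.set_printoptions(precision=4,suppress=True)
c={k:np.array(v) for k,v in json.load(open("w2.json")).items()}
P=np.array([wplane(c,unc(p,(272,0),6),.014) for p in((50,70),(460,70),(460,515),(47,515))])
l=[np.linalg.norm(P[i]-P[i-1]) for i in range(4)];print(P,l)
for a,b in((3,0),(2,1)):v=P[b]-P[a];print("yaw",np.arctan2(v[1],v[0]))
v=P[2]-P[3];print("yaw front",np.arctan2(v[0],-v[1]))
ct=P.mean(0);v=P[0]+P[1]-P[2]-P[3];yaw=np.arctan2(v[1],v[0]);ax=v/np.linalg.norm(v);Fr=(P[2]+P[3])/2
print("centre",ct,"yaw",yaw,"lens",ct-.065*ax,"front edge mid",Fr)
L=Fr
for q in((232,365),(232,375),(232,385)):
    o,d=wray(c,unc(q,(272,0),6));s=(L-o[:2])@ax/(d[:2]@ax);print("lens z via wrist",o+s*d)
s0=c_= C["side"]
uv=unc((685-540,230),(290,75),6);o,d=ray("side",uv);s=(L-o[:2])@d[:2]/(d[:2]@d[:2]);print("side",o+s*d)
# pipe mouth: TCP pose then
T=np.array([.5617,.2065]);
for q in((660-504,166),(660-504,190)):
    o,d=wray(c,unc(q,(294,178),6));e=np.array([np.cos(1.1545),np.sin(1.1545)])
    s=(T+.0165*e-o[:2])@e/(d[:2]@e);print("mouth",o+s*d, "along/lat of TCP",((o+s*d)[:2]-T)@np.c_[e,[-e[1],e[0]]])
```

```text
[[0.6061 0.4598]
 [0.7055 0.4152]
 [0.6541 0.3005]
 [0.5555 0.3445]] [np.float64(0.1259463522529591), np.float64(0.1089626543747723), np.float64(0.12566313610241728), np.float64(0.10794873459070893)]
yaw 1.156986590947734
yaw 1.1489342326816068
yaw front 1.1510665267342393
centre [0.6303 0.38  ] yaw 1.1529649437785647 lens [0.6039 0.3206] front edge mid [0.6048 0.3225]
lens z via wrist [0.6048 0.3225 0.2174]
lens z via wrist [0.6046 0.3226 0.2089]
lens z via wrist [0.6044 0.3227 0.2   ]
side [0.607  0.3221 0.2069]
mouth [0.5692 0.2212 0.3274] along/lat of TCP [ 0.0165 -0.0009]
mouth [0.5691 0.2212 0.3359] along/lat of TCP [ 0.0165 -0.0009]
```

Run:
```python
from h import *
import json
np.set_printoptions(precision=1,suppress=True)
c={k:np.array(v) for k,v in json.load(open("w2.json")).items()}
R=cv2.Rodrigues(c["rvec"])[0];K=c["mtx"]
print("cam",-R.T@c["tvec"], (R.T@[0,0,1]))
e=np.array([np.cos(1.1545),np.sin(1.1545),0]);y=np.array([-e[1],e[0],0])
T=np.array([.5617,.2065,.3834-.1666])
for n,a,b,h in(("capbot",.0225,.014,.06),("captop front",.0225,.014,.087),("captop rear",.0165,0,.087),("slot lo",.0165,0,.088),("slot hi",.0165,0,.096),("body bottom",.0165,.014,.06),("rim front",.0165,.014,.194),("rim front",.0165,-.014,.194),("rim back",-.0165,.014,.194),("rim back",-.0165,-.014,.194)):
    p=R@(T+a*e+b*y+[0,0,h])+c["tvec"];th=np.arctan2(np.hypot(p[0],p[1]),p[2]);uv=K[:2,2]+K[0,0]*th*p[:2]/np.hypot(p[0],p[1])
    print(n,uv,"crop",(uv-[294,178]+.5)*6-.5)
```

```text
cam [0.6 0.3 0.5] [-0.1 -0.2 -1. ]
capbot [299.7 179.5] crop [36.9 11.3]
captop front [297.3 187.1] crop [22.4 57.1]
captop rear [318.2 195.8] crop [147.7 109.2]
slot lo [318.2 196.1] crop [147.7 111.4]
slot hi [318.2 199.1] crop [147.6 129.3]
body bottom [299.8 187.2] crop [37.5 57.9]
rim front [277.4 270. ] crop [-97.1 554.3]
rim front [357.9 270.1] crop [386.1 554.9]
rim back [282.5 341.8] crop [-66.6 985.4]
rim back [353.  341.9] crop [356.5 986.1]
```

```bash
python3 -c "
from h import *
delta((.5581,.2132,.283),1.156)"
```

```text
delta tool [ 0.0045 -0.0059  0.1005] turn -0.0012 | [0.5617 0.2067 0.3835] [ 3.1413e+00 -1.0000e-04  1.1548e+00] q7 -0.762 t 6.5333 w 0.027458861741701736
```

Emit:
{"name": "send_path", "arguments": {"segments": [0.001,-0.001,0.01,0,0.002,-0.003,0.025,0,0.003,-0.004,0.045,0,0.004,-0.005,0.065,0,0.0045,-0.006,0.08,0,0.0045,-0.006,0.092,0,0.0045,-0.006,0.099,0,0.0045,-0.006,0.1005,0], "lines": "1,2"}}

```text
clock: 7.2
position: [0.5573, 0.2138, 0.2812]
```

Emit:
{"name": "send_path", "arguments": {"segments": [0,0,0,0,0,0,0,0,0,0,0,0,0,0,0,0]}}

```text
clock: 7.53
position: [0.5583, 0.2143, 0.2838]
eef_rot: [3.14, -0.001, 1.157]
wrist_force: [0.5, 0.2, -0.9]
grip_width: 0.0275
gripper_force: 59.5
```

Run:
```python
from h import *
import json
delta((.5581,.2132,.283),1.156)
c=arm.calibration("wrist");json.dump({k:np.array(v).tolist() for k,v in c.items()},open("w3.json","w"))
I={}
for n in("wrist","scene","side"):
    I[n]=arm.snapshot(n)[:,:,::-1];cv2.imwrite(f"pics/{n}3.png",I[n])
def proj(n,p):
    k=C[n];return cv2.projectPoints(np.array([p]),k["rvec"],k["tvec"],k["mtx"],None)[0].ravel()
for n in("scene","side"):print(n,proj(n,[.5581,.2132,.1165]),proj(n,[.5581,.2132,.31]),proj(n,[.565,.228,.208]),proj(n,[.605,.32,.208]))
```

```text
delta tool [-0.001   0.0002  0.0008] turn 0.0007 | [0.5583 0.2143 0.2838] [ 3.1405e+00 -1.4000e-03  1.1567e+00] q7 -0.771 t 7.5333 w 0.027509623180381502
scene [367.098138   214.93414984] [376.11134967 177.13194264] [376.20623542 202.10077191] [410.06534928 223.52133881]
side [305.80574906 159.35302925] [303.62618411  93.26050229] [306.21541303 127.13611713] [313.24196186 112.90261068]
```

Run:
```python
import cv2,numpy as np
f=lambda n,x,y,w,h,s:cv2.resize(cv2.imread(f"pics/{n}3.png")[y:y+h,x:x+w],None,fx=s,fy=s,interpolation=cv2.INTER_CUBIC)
i=np.hstack([np.vstack([f("scene",345,165,90,85,4),f("wrist",275,170,90,65,4)]),f("side",270,78,72,100,6)])
cv2.imwrite("pics/f3.png",np.clip(i*1.6,0,255).astype(np.uint8));print(i.shape)
```

```text
(600, 792, 3)
```

View pics/f3.png

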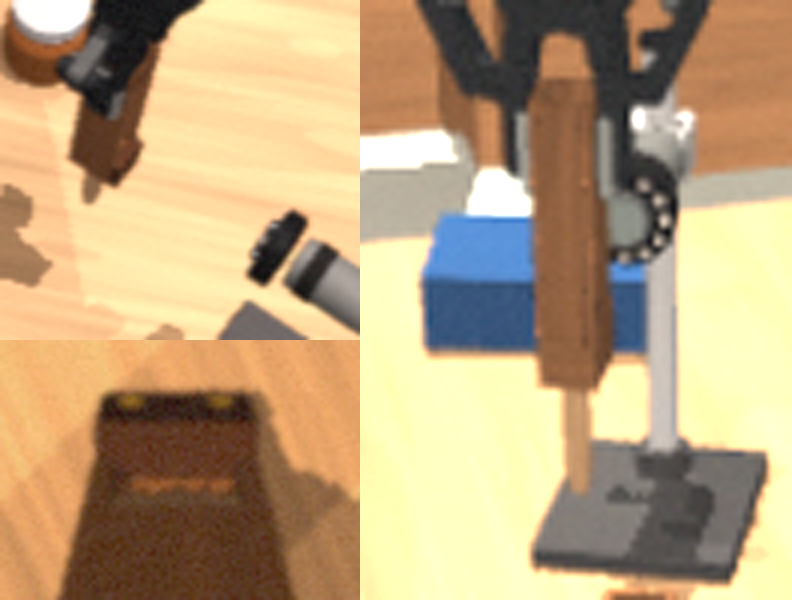

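Run:
```python
from h import *
import json
np.set_printoptions(precision=0,suppress=True)
e=np.array([np.cos(1.157),np.sin(1.157),0]);y=np.array([-e[1],e[0],0]);T0=np.array([.5583,.2143,.2838])
w={k:np.array(v) for k,v in json.load(open("w3.json")).items()}
def pw(p):
    p=cv2.Rodrigues(w["rvec"])[0]@p+w["tvec"];r=np.hypot(*p[:2]);return w["mtx"][:2,2]+w["mtx"][0,0]*np.arctan2(r,p[2])*p[:2]/r
def pr(n,p): k=C[n];return cv2.projectPoints(np.array([p]),k["rvec"],k["tvec"],k["mtx"],None)[0].ravel()
def cr(uv,o,s,off): return (uv-o+.5)*s-.5+off
for tilt in(0,.03):
  print("tilt (mouth end swings fwd if +)",tilt)
  for n,a,b,h in(("toe",0,0,0),("bot f l",.0165,.014,.06),("bot f r",.0165,-.014,.06),("bot b l",-.0165,.014,.06),("bot b r",-.0165,-.014,.06),("cap f r top",.0225,-.013,.087),("cap f l top",.0225,.013,.087),("cap f bot",.0225,0,.06),("lip",.0165,0,.096),("rim b l",-.0165,.014,.194),("rim b r",-.0165,-.014,.194)):
    dz=h-.1666;p=T0+(a-dz*tilt)*e+b*y+[0,0,dz+a*tilt]
    print(n,cr(pr("scene",p),[345,165],4,[0,0]),cr(pw(p),[275,170],4,[0,340]),cr(pr("side",p),[270,78],6,[360,0]))
```

```text
tilt (mouth end swings fwd if +) 0
toe [ 92. 201.] [174. 425.] [577. 488.]
bot f l [134. 158.] [100. 411.] [551. 355.]
bot f r [111. 188.] [247. 411.] [610. 359.]
bot b l [ 93. 132.] [103. 575.] [536. 387.]
bot b r [ 69. 161.] [245. 575.] [596. 391.]
cap f r top [124. 172.] [251. 410.] [610. 300.]
cap f l top [147. 144.] [ 96. 410.] [554. 296.]
cap f bot [130. 178.] [174. 380.] [584. 352.]
lip [130. 146.] [173. 458.] [579. 286.]
rim b l [118.  20.] [  31. 1028.] [524. 102.]
rim b r [91. 51.] [ 313. 1028.] [588. 106.]
tilt (mouth end swings fwd if +) 0.03
toe [ 97. 205.] [174. 405.] [579. 483.]
bot f l [138. 161.] [ 99. 395.] [553. 351.]
bot f r [115. 190.] [248. 395.] [612. 355.]
bot b l [ 97. 135.] [102. 559.] [537. 385.]
bot b r [ 73. 164.] [245. 559.] [597. 389.]
cap f r top [128. 174.] [251. 397.] [611. 297.]
cap f l top [150. 146.] [ 95. 397.] [555. 293.]
cap f bot [134. 180.] [173. 364.] [585. 347.]
lip [132. 148.] [173. 446.] [580. 283.]
rim b l [117.  19.] [  32. 1031.] [523. 104.]
rim b r [90. 51.] [ 312. 1031.] [588. 108.]
```

The last composite shows the pipe upright. In the side panel its toe is at (581,490), predicted (577,488), and the lens centre is at about (625,210), so its height of 208 mm agrees. In the scene panel the body corners fall within 1 px of prediction. I'll lower it by 1 mm, let it settle, and hand in.

Emit:
{"name": "send_path", "arguments": {"segments": [0,0,0.001,0,0,0,0.001,0,0,0,0.001,0,0,0,0.001,0,0,0,0.001,0,0,0,0.001,0,0,0,0.001,0,0,0,0.001,0]}}

```text
clock: 8.35
position: [0.5578, 0.2141, 0.2819]
eef_rot: [3.142, -0.0, 1.157]
wrist_force: [0.1, 0.3, -0.0]
grip_width: 0.0271
gripper_force: 59.5
```

```bash
python3 -c "
from bench import arm
import numpy as np
print(np.abs(arm.read_state()['joint_vel']).max())
print(arm.sign_off())"
```

```text
0.0017820099165026355
the job is handed in; nothing more can be done
None
```

I handed the job in at 8.4 s with the 134 mm pipe still gripped upright, its mouth facing the lens squarely at about 100 mm and level with it to within my 2 mm or so of measuring error; the pipe may lean by up to about 1°, and I did not re-image the rack afterwards to confirm the other pipes.

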